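# Slide the vial board out over the code reader and hold it

### The job

Stand the small white screw-lid vial that waits on the bench beside the two tablet bottles (blue ring on its lid) upright in the empty front bore of the vial board, fully home, and let go of it. Then slide the board outward over the code reader by its knob until the red line across it is level with the front edge of the step, and finish while still holding it there, level on the step: left alone it would tip. Keep the other vial in its bore, and do not touch the reader or disturb those two bottles.

Things in the scene. Friction and masses are not known exactly. Their poses are not given: they have to be found in the camera images.
- vial_center (a point): The vial to load: a plain white cylindrical screw-lid jar with a blue ring printed on its lid, 72 mm tall, standing loose on the bench. Body 37.2 mm across up to 48 mm above its base, lid 39.4 mm across from 48 to 72 mm (grip across the lid). The point is on its axis half-way up (36 mm above its base); z is up along its axis. Weighs about 60 g.
- step_edge (a point): Fixed grey sheet-metal step of the check station: a deck 84 mm wide, 90 mm above the bench. The point is the middle of its front edge, on its upper face. Axes: z up, -y outward (the way the board slides, over the reader), x across. The deck runs 212 mm back; 10 mm guide lips along both sides leave the board 2.5 mm of play each side, and a 12 mm stop closes the rear.
- vial_board: Loose pale-teal board lying on the step between the guide lips, 70 mm wide (x), 200 mm long (y), 24 mm thick; origin at the centre of its underside, axes along the station's, front end at y = -100 mm. It starts overhanging the edge by 0 to 25 mm. Weighs 280 to 440 g; with both vials in, it tips if let go at an overhang of more than about 90 mm.
- front_bore (a point): Empty round bore near the board's front end: the point is the centre of its mouth, in the board's upper face, 30 mm from the front end; axes as the board's. 41.5 mm in diameter with a 3 mm chamfer, 18 mm deep to a flat seat (with a 26 mm sight hole through it). The seated vial stands 54 mm above the board, its centre 18 mm above the mouth.
- inner_vial_center (a point): Second white screw-lid vial, plain lid, 58 mm tall, 39.4 mm across the lid, already standing in the board's inner bore (60 mm behind the front bore, same size); the point is on its axis 29 mm above its base, 11 mm above the board's upper face. It rides along and stays in.
- inner_bore (a point): Centre of the mouth of the inner bore, in the board's upper face, 90 mm from the front end; axes as the board's.
- red_line (a point): Middle of the red line, 2.5 mm wide, drawn straight across the board's upper face (and down its sides), 120 mm from the front end; axes as the board's. When it is level with the step's front edge the board overhangs by 120 mm.
- pull_knob (a point): Black upright round knob on the board near its rear end, 172 mm from the front end: 24 mm in diameter, 42 mm tall above the board's upper face (a 32 mm collar on the lowest 5 mm). The point is on its axis 26 mm above the board's upper face; axes as the board's.
- code_reader: Fixed dark box with a dark-red window on top, 74 x 70 mm, its top 46 mm above the bench (44 mm below the board's underside), standing under the place where the overhanging board's front bore comes, 90 mm outward of the step's edge. Origin at the centre of its underside, 5 mm above the bench. Not to be touched.
- green_bottle_center (a point): White tablet bottle with a green band, 68 mm tall, 38 mm across, standing loose on the bench; the point is half-way up its axis. Leave it alone.
- blue_bottle_center (a point): White tablet bottle with a blue band, 88 mm tall, 46 mm across, standing loose on the bench; the point is half-way up its axis. Leave it alone.
Mind the look-alikes: they are no part of the job. What is shaped like the part that bears vial_center but pink is not meant.

How it is judged (in metres and radians):
On the way:
1. the vial stands fully home and upright in the front bore while the board is still back on the step (horizontal distance between vial_center and front_bore below 0.004 m and z of vial_center in the frame of front_bore below 0.0205 m and angle between vial_center's own z axis and vertical below 0.08 rad and y of red_line in the frame of step_edge above 0.03 m), for 0.2 s.
At the end, for the whole second after the job is handed in: The red line is within 5 mm of the step's front edge, the board lies on the step at rest and level (within 2 degrees), the fingers still hold it (more than 1 N), it does not touch the reader, and both vials stand fully home (within 2.5 mm) in their bores, the loaded one upright in the front bore (y of red_line in the frame of step_edge between -0.005 and 0.005 m and z of red_line in the frame of step_edge between 0.021 and 0.027 m and angle between vial_board's own z axis and vertical below 0.035 rad and linear speed of vial_board below 0.01 m/s and contact force between the fingers and vial_board above 1 N and contact force between vial_board and code_reader below 0.1 N and horizontal distance between vial_center and front_bore below 0.004 m and z of vial_center in the frame of front_bore below 0.0205 m and angle between vial_center's own z axis and vertical below 0.08 rad and horizontal distance between inner_vial_center and inner_bore below 0.004 m and z of inner_vial_center in the frame of inner_bore below 0.0135 m); the arm keeps its last pose, push and grip.
It fails at once if the board tips by more than 7 degrees (angle between vial_board's own z axis and vertical above 0.12 rad).
It fails at once if the inner vial comes out of its bore (z of inner_vial_center in the frame of inner_bore above 0.02 m).
It fails at once if the code reader is touched (contact force between anything else and code_reader above 1 N).
It fails at once if a tablet bottle is moved by more than 15 mm or knocked over (distance of any of green_bottle_center, blue_bottle_center from where it was at the start of the episode above 0.015 m or angle between any of green_bottle_center, blue_bottle_center's own z axis and vertical above 0.3 rad).
It also fails if it takes over 45 s, if anything falls off the work surface, if the arm or the gripper's body presses on something with over 40 N, if the wrist force passes 120 N, or if a joint passes its speed limit or range.

### The arm

A 6-joint arm with a two-finger parallel gripper is mounted at the origin on a cart in front of the work surface, level with it; the furniture and walls round the work are solid. World frame = base frame: x ahead of the robot, y to its left, z up, the work surface at z = 0. Lengths are in m, angles in degrees, forces in N, time in s.
With the tool pointing down it reaches from about 0.35 to 0.925 m from the base axis. Payload 6.4 kg.
Tool frame: the origin (TCP) lies where the fingers leave the gripper's body, on its centre line; the fingertips stand 73 mm ahead of it and the grasp point (between the pads) lies 54 mm ahead of it; x points along the fingers, y is the direction in which the jaws open and shut, and the axes are right-handed (so a half turn about x gives the same grasp; the last joint's range is limited). The gripper opens to 85 mm and grips with 20 to 120 N. Pads are 22 mm wide; open, the fingers measure 114 mm over their backs; the gripper's body (76 mm by 85 mm) begins 54 mm behind the grasp point. The pads swing forward as they close: fully open they stand 13 mm farther back than shut.
Start: joints at [-76.496, 14.043, 89.255, -0, 76.702, -9.975], TCP at [0.259, -0.596, 0.304] pointing down, gripper open.
Joint ranges: [-179.41, 179.41], [-58.25, 129.5], [7.25, 145.43], [-54.29, 234.29], [11.92, 165.04], [-157.13, 157.13]. Speed limits (degrees/s): [147.25, 147.25, 180, 180, 180, 180].

### API

Orientations are given as [roll, pitch, yaw] about the fixed x, y, z axes, in that order (R = Rz(yaw) Ry(pitch) Rx(roll)).
In Python, from station import robot, imaging, ticket gives the robot as it stands.
- The arm moves only by the shell command python3 -m crank 'ROWS' [OPENING]. ROWS is JSON, a list of rows, each a list of 2 entries, a list of its own where there are three numbers: the shift along the world's x, y, z in mm, then the turn about the world's z in degrees. In form: [[[x, y, z], turn], ...]. A call has 1 to 12 rows; each row shifts and turns the commanded pose from where the row before left it; what a row does not reach is not made up. A row lasts 1/8 s, in which the tool goes at most 62.5 mm and 10.7 degrees, less where a joint would pass 70% of its speed; a pose out of reach is approached as far as the arm can. A call is refused whole if a number of a shift passes 62.5 or a number of a turn 10.7, either way. A call with a gripper value outside its range is refused whole. OPENING is the finger opening in mm, from 0 to 85.4, set as the call begins (- or left out, the last holds). The fingers move at their own pace and stop on an object; the grip force is fixed at half the most. Time passes only in rows, so rows that do not move let the fingers close. It gives the time, the measured TCP pose, the force and the opening at its end, in the units of the state.
- robot.observe(): the state, without advancing time (a new reading comes with each control period).
- imaging.snapshot(name): name is "scene" or "top" or "wrist"; returns the picture (420x560x3 uint8, blue, green, red); there is no depth.
- imaging.camera_info(name): a dict with "K" (3x3 intrinsics, pixels), "camera_from_world" (4x4, takes a point from world to camera coordinates). Camera axes: x right, y up, looking along -z (the intrinsics and any distortion apply to the point x, -y, -z); pixel columns grow to the right and rows downward; lengths in m; the calibration is good to about 2 mm. The wrist camera is an equidistant fisheye: a pixel r from the principal point sees the ray r / f radians off the axis. A picture is of the moment at which its call begins: read the wrist's pose just before it. camera_info takes no time and is no camera call; for the wrist camera it gives the pose at the moment of the call.
- ticket.finish_job(): hands the job in, once; it reports no verdict.
The state is a dict: "time": time; "q": joint angles; "joint_velocities": joint speeds; "tau": joint torques, N m; "eef_pos": TCP position; "tcp_rot": TCP orientation; "ft_force": force on the tool from outside, world axes, zero at the start; "wrist_torque": the same for the moment, N m; "opening": finger opening in m.
Only numpy, scipy, OpenCV 4.12 (cv2) and the standard library are available. Lean on these libraries where they do the work, as an engineer would, in place of code of your own. Each camera call takes 0.05 s, during which the arm holds its last target.

## Working session

There is one attempt and no reset: what is moved stays moved. The work goes in short steps, Python scripts to look and compute and a shell command to move; the robot and the scene stay as the last step left them, time stands still between calls to the robot, and variables do not carry over. Pictures are saved under pics/ and viewed, and the job is handed in when it is done.

```bash
ls; mkdir -p pics
cat > h.py <<'E'
import numpy as np, cv2
from station import robot, imaging, ticket
def snap(n,f):
    im=imaging.snapshot(n); cv2.imwrite('pics/'+f,im); return im
E
python3 - <<'E'
from h import *
s=robot.observe(); print(s)
for n in ("scene","top","wrist"):
    i=imaging.camera_info(n); print(n,{k:(np.round(np.array(v),4).tolist() if not isinstance(v,str) else v) for k,v in i.items()})
    snap(n,n+'0.png')
E
```

```text
pics
{'time': 0.0, 'q': array([-7.64936488e+01,  1.40837010e+01,  8.93257930e+01,  4.34584959e-04,
        7.67036852e+01, -9.97466687e+00]), 'joint_velocities': array([-0.04003493, -0.02214364, -0.02634565,  0.04505809, -0.06690062,
       -0.09405389]), 'tau': array([-4.73235050e-04, -4.29501843e+01, -3.26127434e+01, -1.29394593e-04,
        5.32793274e-03, -3.04093544e-05]), 'eef_pos': array([ 0.25889953, -0.59574481,  0.30277659]), 'tcp_rot': array([-100.18867221,   89.88682001,  103.29224549]), 'ft_force': array([ 0.04999192,  0.25571606, -0.24101891]), 'wrist_torque': array([-0.03200348, -0.0513737 , -0.02805642]), 'opening': 0.08558656058176388}
scene {'K': [[402.5688, 0.0, 280.8629], [0.0, 402.5688, 209.3087], [0.0, 0.0, 1.0]], 'camera_from_world': [[-0.8903, -0.4548, 0.0218, 0.4606], [0.3061, -0.5624, 0.7681, -0.2779], [-0.3371, 0.6905, 0.64, -0.7265], [0.0, 0.0, 0.0, 1.0]]}
top {'K': [[451.4509, 0.0, 285.5238], [0.0, 451.4509, 209.7762], [0.0, 0.0, 1.0]], 'camera_from_world': [[0.017, -0.9998, 0.0098, -0.0851], [0.9986, 0.0174, 0.05, -0.5315], [-0.0501, 0.0089, 0.9987, -0.9246], [0.0, 0.0, 0.0, 1.0]]}
wrist {'K': [[325.1923, 0.0, 281.2075], [0.0, 325.1923, 207.5746], [0.0, 0.0, 1.0]], 'camera_from_world': [[0.3978, -0.9175, -0.0022, -0.6494], [0.8739, 0.3796, -0.3038, 0.0409], [0.2795, 0.119, 0.9527, -0.3812], [0.0, 0.0, 0.0, 1.0]]}
```

View pics/scene0.png

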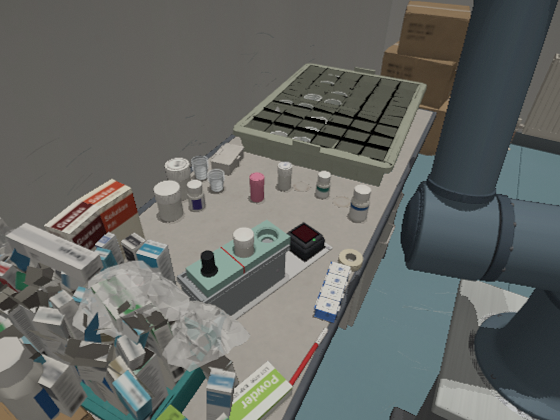

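View pics/top0.png

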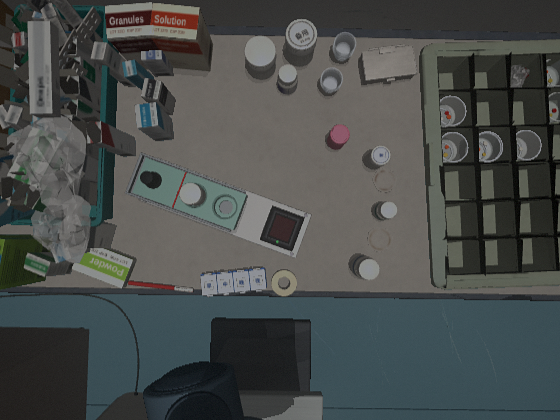

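View pics/wrist0.png

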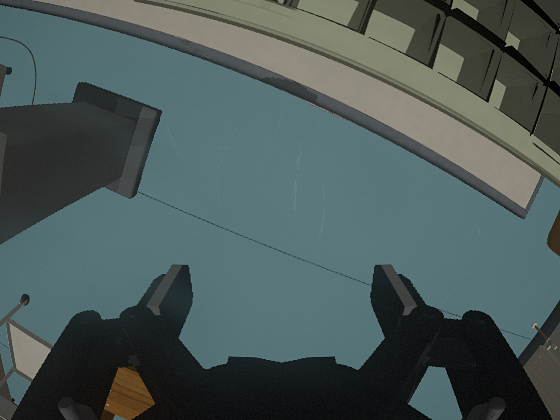

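Run:
```python
import cv2,numpy as np
a=cv2.imread('pics/top0.png');b=cv2.imread('pics/scene0.png')
c=cv2.resize(a[20:290,230:420],None,fx=2.2,fy=2.2,interpolation=cv2.INTER_CUBIC)
d=cv2.resize(b[150:230,150:390],None,fx=3.3,fy=3.3,interpolation=cv2.INTER_CUBIC)
cv2.imwrite('pics/c_top.png',np.clip(c.astype(float)*1.6,0,255));cv2.imwrite('pics/c_sc.png',np.clip(d.astype(float)*1.6,0,255))
c=cv2.resize(a[140:270,120:320],None,fx=4,fy=4,interpolation=cv2.INTER_CUBIC)
cv2.imwrite('pics/c_board.png',np.clip(c.astype(float)*1.6,0,255))
```

```text
[ WARN:0@0.089] global loadsave.cpp:1063 imwrite_ Unsupported depth image for selected encoder is fallbacked to CV_8U.
```

View pics/c_top.png

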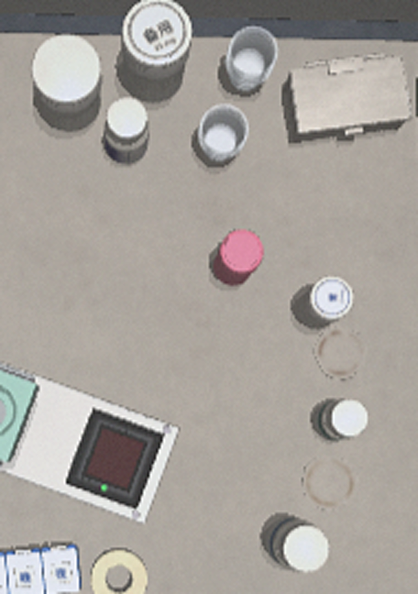

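View pics/c_sc.png

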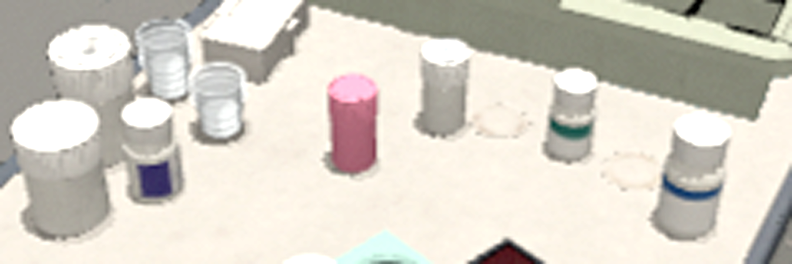

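View pics/c_board.png

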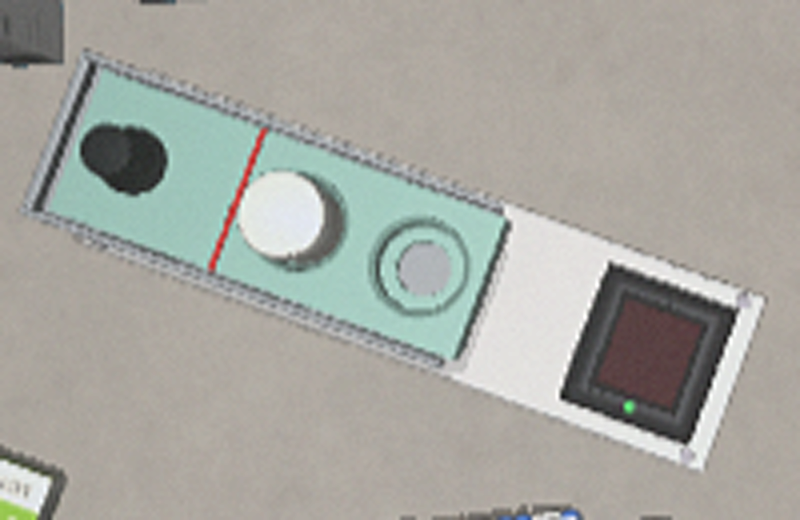

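Candidates: the ring-lid white vial at top (380,156) / scene (285,176); the pink twin (339,137); green bottle (387,210); blue bottle (368,268); the seated inner vial (190,194); and the white bottle at (288,78). I choose (380,156), since the crop shows the blue printed ring on its lid. Next I measure it.

```bash
cat >> h.py <<'E'
def ray(n,u,v,info=None):
    i=info or imaging.camera_info(n); K=np.array(i['K']); T=np.array(i['camera_from_world'])
    R,t=T[:3,:3],T[:3,3]
    x=(u-K[0,2])/K[0,0]; y=(v-K[1,2])/K[1,1]
    if n=='wrist':
        r=np.hypot(x,y); s=np.sin(r)/r if r>1e-9 else 1.
        d=np.array([x*s,-y*s,-np.cos(r)])
    else: d=np.array([x,-y,-1.])
    d=R.T@(d/np.linalg.norm(d)); return -R.T@t,d
def onz(n,u,v,z,info=None):
    c,d=ray(n,u,v,info); return c+d*(z-c[2])/d[2]
def tri(rs):
    A=np.zeros((3,3));b=np.zeros(3)
    for c,d in rs:
        P=np.eye(3)-np.outer(d,d);A+=P;b+=P@c
    p=np.linalg.solve(A,b); return p,[float(np.linalg.norm((np.eye(3)-np.outer(d,d))@(p-c))) for c,d in rs]
E
python3 - <<'E'
import cv2,numpy as np
b=cv2.imread('pics/scene0.png');a=cv2.imread('pics/top0.png')
f=lambda im,x0,x1,y0,y1,s:cv2.resize(im[y0:y1,x0:x1],None,fx=s,fy=s,interpolation=cv2.INTER_NEAREST)
cv2.imwrite('pics/z1.png',f(b,180,300,215,305,6))
cv2.imwrite('pics/z2.png',f(b,265,385,150,230,6))
cv2.imwrite('pics/z3.png',f(a,350,410,135,285,4))
for n,im in(('top',a),('scene',b)):
    hsv=cv2.cvtColor(im,cv2.COLOR_BGR2HSV)
    teal=cv2.inRange(hsv,(70,45,60),(95,255,255)); red=cv2.inRange(hsv,(0,130,80),(8,255,255))|cv2.inRange(hsv,(172,130,80),(180,255,255))
    x0,x1,y0,y1=(120,260,145,240) if n=='top' else (170,300,215,310)
    for nm,m in(('teal',teal),('red',red)):
        q=np.zeros_like(m);q[y0:y1,x0:x1]=m[y0:y1,x0:x1]
        cs,_=cv2.findContours(q,cv2.RETR_CCOMP,cv2.CHAIN_APPROX_NONE)
        for c in cs:
            if cv2.contourArea(c)>25: print(n,nm,cv2.contourArea(c),cv2.minAreaRect(c), cv2.fitEllipse(c)[:2])
E
```

```text
top teal 1669.5 ((209.6275177001953, 200.79171752929688), (63.982791900634766, 37.25944137573242), 20.170654296875) ((211.3982696533203, 201.4762725830078), (39.68434143066406, 77.25435638427734))
top teal 26.0 ((214.86471557617188, 208.6411895751953), (11.388850212097168, 4.23014497756958), 77.47119140625) ((215.0956268310547, 208.59925842285156), (4.279872417449951, 11.213154792785645))
top teal 189.5 ((226.00001525878906, 207.00001525878906), (15.55634880065918, 15.55634880065918), 45.0) ((225.5877685546875, 207.00741577148438), (15.36932373046875, 15.929515838623047))
top teal 1464.0 ((158.23287963867188, 181.71234130859375), (41.666648864746094, 37.219085693359375), 20.556045532226562) ((158.30152893066406, 181.83514404296875), (42.49037170410156, 48.54438400268555))
top teal 321.5 ((150.74391174316406, 178.19512939453125), (23.2698917388916, 18.428504943847656), 38.65980529785156) ((150.77261352539062, 178.97610473632812), (17.62787628173828, 23.666200637817383))
scene teal 267.5 ((215.96693420410156, 279.9849853515625), (29.044029235839844, 55.24810791015625), 80.72740173339844) ((214.73536682128906, 257.26397705078125), (54.114009857177734, 67.48181915283203))
scene teal 187.0 ((267.4230651855469, 253.38458251953125), (4.9923014640808105, 54.0832633972168), 56.30992889404297) ((267.25, 253.737548828125), (4.378169536590576, 69.83921813964844))
scene teal 83.5 ((267.16583251953125, 233.1833038330078), (20.124860763549805, 8.63920783996582), 2.8624050617218018) ((267.29376220703125, 234.3507080078125), (10.784868240356445, 18.727787017822266))
```

View pics/z1.png

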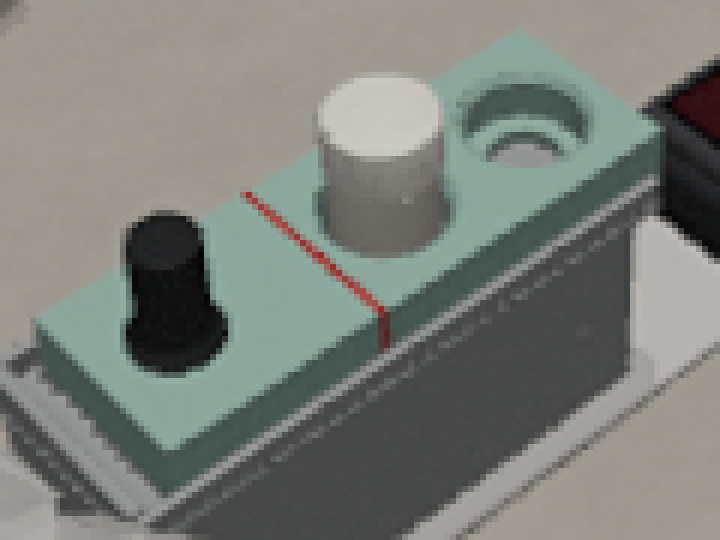

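View pics/z2.png

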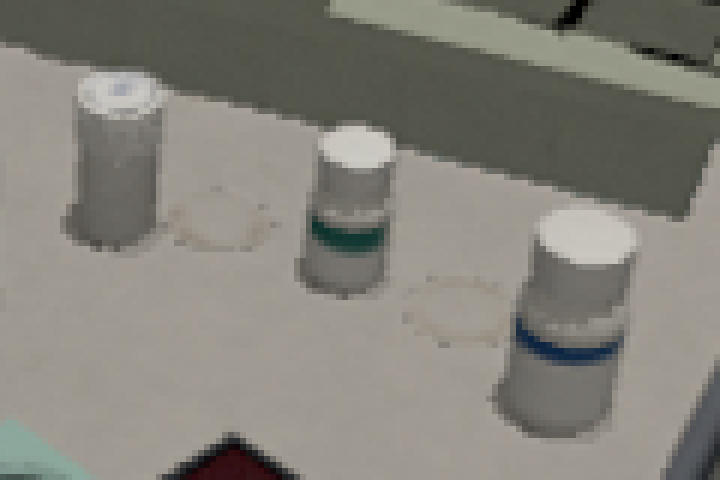

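View pics/z3.png

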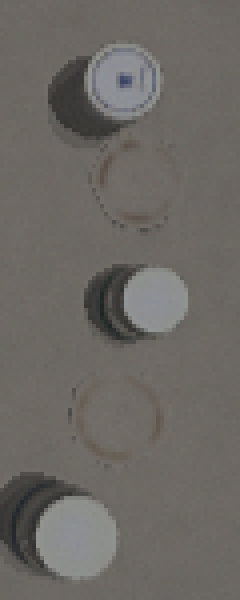

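Run:
```python
from h import *
P={'vial lid':((380.6,154.9),(284.5,165.3)),'green':((388.5,209.3),(323.8,174.2)),'blue':((368.7,269),(362.2,188.8)),
'inner lid':((190.4,193.4),(242.9,233.7)),'bore':((225.3,206.3),(267.4,234.9)),'knob':((146.4,177.6),(207,253.5)),
'redA':((185.9,171.6),(220.5,246.7)),'redB':((172.6,207.1),(243.7,267)),'frA':((247.1,195.1),(266.2,219.5)),'frB':((233.4,229.6),(289.8,235.8))}
for k,(t,s) in P.items():
    p,e=tri([ray('top',*t),ray('scene',*s)]); print(k,np.round(p*1000,1),np.round(np.array(e)*1000,1))
for k,z in(('vial lid',.072),('green',.068),('blue',.088),('inner lid',.154),('bore',.114),('knob',.156),('redA',.114),('redB',.114),('frA',.114),('frB',.114)):
    print(k,np.round(onz('top',*P[k][0],z)*1000,1),np.round(onz('scene',*P[k][1],z)*1000,1))
```

```text
vial lid [ 641.7 -261.2   68.5] [0.1 0.1]
green [ 534.6 -278.2   65.1] [0.2 0.2]
blue [ 418.8 -235.8   86.9] [0.1 0.1]
inner lid [552.2  94.4 151.7] [0.1 0.1]
bore [532.1  37.  110. ] [0.5 0.5]
knob [578.3 171.6 156.5] [0.1 0.1]
redA [595.2 111.4 112.3] [0.8 0.8]
redB [528.8 134.5 111.6] [0.6 0.6]
frA [554.9  -2.6 110.8] [0.9 0.9]
frB [489.4  20.8 113.1] [0. 0.]
vial lid [ 641.2 -260.4   72. ] [ 639.2 -256.5   72. ]
green [ 534.6 -277.5   68. ] [ 533.1 -274.3   68. ]
blue [ 419.  -235.6   88. ] [ 418.4 -234.4   88. ]
inner lid [551.8  93.9 154. ] [550.9  96.5 154. ]
bore [532.3  36.7 114. ] [529.6  40.6 114. ]
knob [578.2 171.7 156. ] [578.7 171.2 156. ]
redA [595.7 111.4 114. ] [593.3 112.6 114. ]
redB [529.1 134.2 114. ] [527.  136.2 114. ]
frA [553.9  -3.2 114. ] [554.    0.9 114. ]
frB [489.4  20.8 114. ] [489.   21.7 114. ]
```

Run:
```python
from h import *
from scipy.spatial.transform import Rotation as R
s=robot.observe(); M=R.from_euler('xyz',s['tcp_rot'],degrees=True).as_matrix(); print(np.round(M,3), s['eef_pos'])
y=M[:,1]; print('jaw az',np.degrees(np.arctan2(y[1],y[0])))
print(np.round(M.T@(-imaging.camera_info('wrist')['camera_from_world'][:3,:3].T@imaging.camera_info('wrist')['camera_from_world'][:3,3]-s['eef_pos']),3))
```

```text
[[-0.     0.398 -0.917]
 [ 0.001 -0.917 -0.398]
 [-1.    -0.001 -0.   ]] [ 0.25891769 -0.59585684  0.30303497]
jaw az -66.52000681741353
[-0.071  0.001 -0.076]
```

```bash
python3 -m crank '[[[20,18,0],2],[[36,31,0],4],[[36,31,0],4],[[36,31,0],4],[[36,31,0],4.5],[[36,31,0],4.5],[[36,31,0],4.5],[[36,31,0],5],[[36,31,0],5],[[36,31,0],5],[[28,24,0],3.5],[[10,9,0],1.5]]' 85
python3 - <<'E'
from h import *
s=robot.observe();print(s['time'],s['eef_pos'],s['tcp_rot'],s['q'],s['opening'],s['joint_velocities'])
snap('wrist','w1.png')
E
```

```text
time: 1.65
eef_pos: [0.642, -0.2646, 0.3033]
tcp_rot: [-102.4, 89.9, 148.7]
ft_force: [0.1, -0.3, -0.5]
opening: 0.0849
1.65 [ 0.64198596 -0.26456791  0.30328402] [-102.41962165   89.94983204  148.73573906] [-3.17293172e+01  1.98933437e+01  8.21438362e+01 -4.16273906e-04
  7.80129864e+01 -1.28845913e+01] 0.08490440187819859 [ 6.88740757  5.24267079 -6.70884309 -0.72633268  1.66534734 -3.28821349]
```

View pics/w1.png

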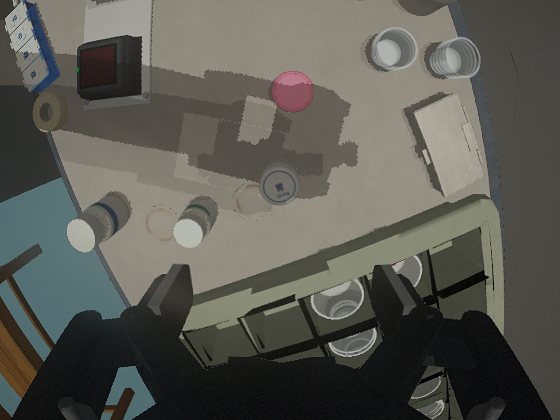

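```bash
python3 -m crank '[[[0,0,0],0],[[0,0,0],0]]'
python3 - <<'E'
from h import *
import json
i=imaging.camera_info('wrist'); s=robot.observe();snap('wrist','w2.png'); print(s['eef_pos'],s['tcp_rot'])
np.save('w2.npy',i['camera_from_world'])
E
python3 -m crank '[[[0,3,-30],0],[[0,0,-40],0],[[0,0,-30],0],[[0,0,-10],0],[[0,0,0],0],[[0,0,0],0]]'
python3 - <<'E'
from h import *
i=imaging.camera_info('wrist'); s=robot.observe();snap('wrist','w3.png'); print(s['eef_pos'],s['tcp_rot'])
np.save('w3.npy',i['camera_from_world'])
for n in ('w2','w3'):
    im=cv2.imread(f'pics/{n}.png'); f=cv2.resize(im[120:320,180:380],None,fx=3,fy=3,interpolation=cv2.INTER_NEAREST); cv2.imwrite(f'pics/{n}c.png',f)
E
```

```text
time: 1.95
eef_pos: [0.6402, -0.2673, 0.3039]
tcp_rot: [-53.3, 90.0, -162.4]
ft_force: [-1.1, -0.7, -0.1]
opening: 0.0852
[ 0.640164   -0.2672784   0.30387223] [ -53.29339796   89.97806195 -162.42335051]
time: 2.75
eef_pos: [0.6417, -0.2639, 0.196]
tcp_rot: [77.1, 89.8, -31.9]
ft_force: [0.7, 0.1, 0.2]
opening: 0.085
[ 0.64168429 -0.26392298  0.19601584] [ 77.09099778  89.81275316 -31.94808649]
```

View pics/w2c.png

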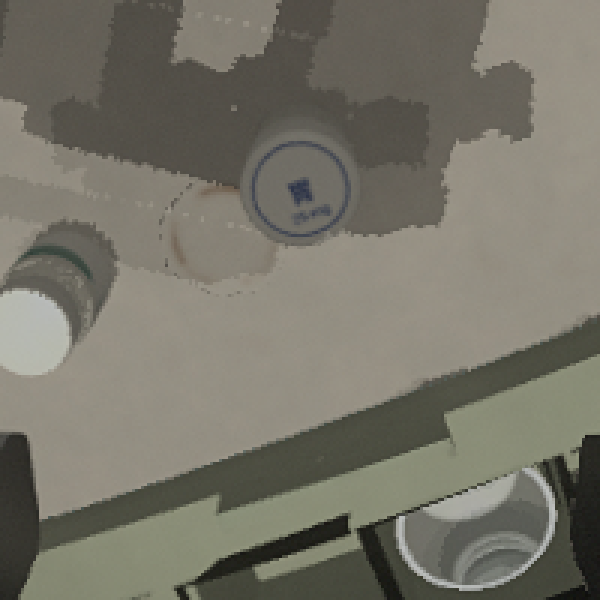

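View pics/w3c.png

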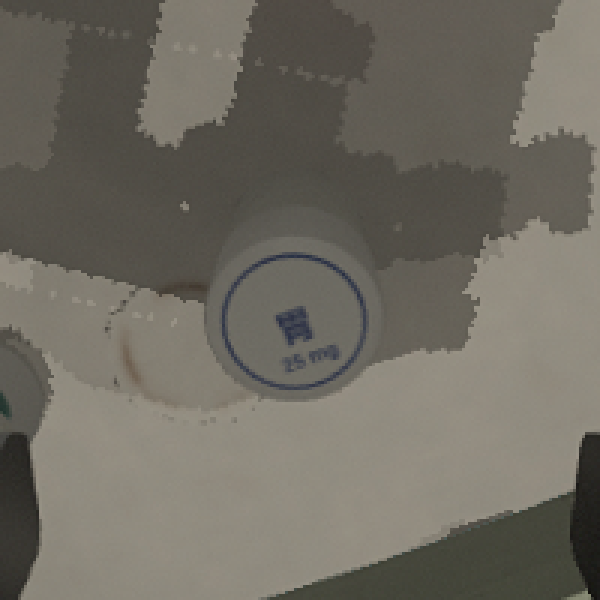

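Run:
```python
from h import *
from scipy.spatial.transform import Rotation as R
K=imaging.camera_info('wrist')['K']
pts={}
for n,c in(('w2',(280,183)),('w3',(278,227))):
    im=cv2.imread(f'pics/{n}.png'); f=im.astype(int); m=((f[...,0]-f[...,2])>12).astype(np.uint8)
    yy,xx=np.nonzero(m); k=np.hypot(xx-c[0],yy-c[1]); r=15 if n=='w2' else 22; sel=(k<r+5)&(k>r-5)
    e=cv2.fitEllipse(np.c_[xx[sel],yy[sel]].astype(np.float32)); print(n,e,sel.sum()); pts[n]=e[0]
I={n:{'K':K,'camera_from_world':np.load(n+'.npy')} for n in pts}
print(tri([ray('wrist',*pts[n],I[n]) for n in pts]))
for n in pts: print(onz('wrist',*pts[n],.072,I[n]), onz('wrist',*pts[n],.0685,I[n]))
s=robot.observe(); M=R.from_euler('xyz',s['tcp_rot'],degrees=True).as_matrix(); y=M[:,1]; print('jaw az',np.degrees(np.arctan2(y[1],y[0])),M[:,0],s['eef_pos'])
```

```text
w2 ((279.5652160644531, 182.561279296875), (30.900747299194336, 31.453022003173828), 89.04193115234375) 33
w3 ((277.43951416015625, 226.7401885986328), (44.030120849609375, 47.077857971191406), 88.74827575683594) 145
(array([ 0.63941758, -0.26176496,  0.07234413]), [6.51702548445167e-05, 6.51702548443297e-05])
[ 0.63932755 -0.26181812  0.072     ] [ 0.63903341 -0.26258908  0.0685    ]
[ 0.63943184 -0.2619117   0.072     ] [ 0.63895536 -0.26317388  0.0685    ]
jaw az -19.027000210138773 [ 0.00284116 -0.00176627 -0.9999944 ] [ 0.64174945 -0.26378073  0.19601708]
```

```bash
python3 -m crank '[[[-2.5,2,-20],0],[[0,0,-40],0],[[0,0,-20],0],[[0,0,-4],0],[[0,0,0],0]]'
python3 - <<'E'
from h import *
i=imaging.camera_info('wrist'); s=robot.observe();snap('wrist','w4.png'); print(s['eef_pos'],s['time'])
E
```

```text
time: 3.42
eef_pos: [0.6389, -0.2615, 0.1105]
tcp_rot: [77.9, 89.9, -31.1]
ft_force: [0.1, 0.4, -0.3]
opening: 0.085
[ 0.63893741 -0.26145314  0.11054875] 3.425
```

View pics/w4.png

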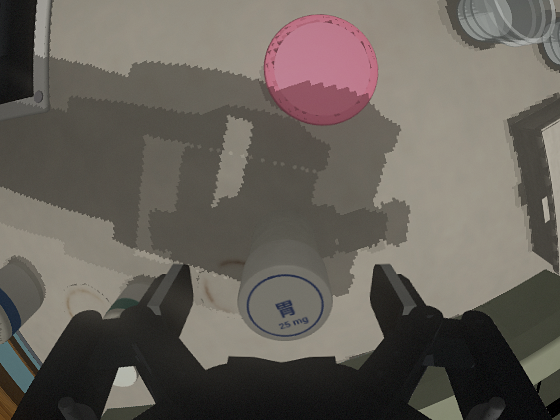

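```bash
python3 -m crank '[[[0,0,0],0],[[0,0,0],0],[[0,0,0],0],[[0,0,0],0],[[0,0,0],0],[[0,0,0],0]]' 30
python3 -m crank '[[[0,0,20],0],[[0,0,40],0],[[0,0,50],0],[[0,0,50],0],[[0,0,20],0],[[0,0,0],0],[[0,0,0],0]]' 30
python3 - <<'E'
from h import *
i=imaging.camera_info('wrist'); s=robot.observe();snap('wrist','w5.png'); print(s['eef_pos'],s['time'])
E
```

```text
time: 4.22
eef_pos: [0.6389, -0.2615, 0.1107]
tcp_rot: [76.0, 89.9, -33.1]
ft_force: [-0.1, 0.7, 5.9]
opening: 0.038
time: 5.1
eef_pos: [0.6375, -0.2606, 0.2867]
tcp_rot: [-102.6, 89.7, 148.4]
ft_force: [-0.3, -0.0, -0.8]
opening: 0.0381
[ 0.63752937 -0.26064355  0.28673905] 5.1
```

View pics/w5.png

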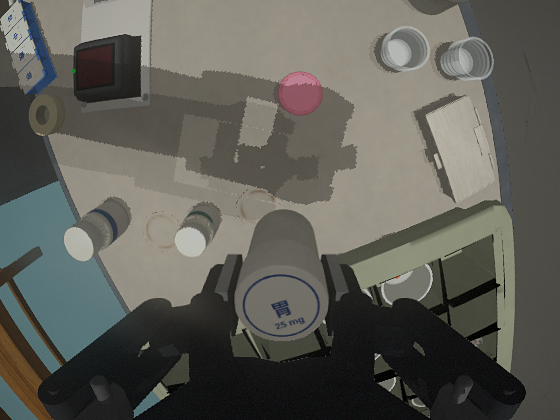

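```bash
python3 -m crank '[[[-10,15,10],0],[[-25,37,10],0],[[-33,50,0],0],[[-33,50,0],0],[[-25,35,0],0],[[-10,15,0],0],[[0,0,0],0],[[0,0,0],0],[[0,0,0],0]]' 30
python3 - <<'E'
from h import *
i=imaging.camera_info('wrist'); s=robot.observe();snap('wrist','w6.png'); print(s['eef_pos'],s['time'])
np.save('w6.npy',i['camera_from_world'])
E
```

```text
time: 6.28
eef_pos: [0.5031, -0.0602, 0.3098]
tcp_rot: [-57.6, 90.0, -166.7]
ft_force: [-0.2, 0.8, -0.8]
opening: 0.038
[ 0.5030924  -0.06020216  0.30975891] 6.275
```

View pics/w6.png

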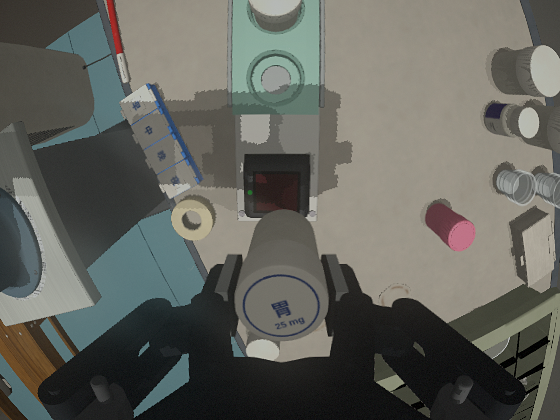

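```bash
python3 -m crank '[[[6,17,0],0],[[9,25,0],0],[[5,15,0],0],[[0,0,0],0],[[0,0,0],0],[[0,0,0],0]]' 30
python3 - <<'E'
from h import *
i=imaging.camera_info('wrist'); s=robot.observe();im=snap('wrist','w7.png'); print(s['eef_pos'],s['time'])
np.save('w7.npy',i['camera_from_world'])
a=cv2.imread('pics/w6.png')
f=lambda q:cv2.resize(q,None,fx=4,fy=4,interpolation=cv2.INTER_NEAREST)
cv2.imwrite('pics/w7c.png',f(im[60:210,190:370])); cv2.imwrite('pics/w6c.png',f(a[0:130,190:370]))
E
```

```text
time: 7.08
eef_pos: [0.5224, -0.0027, 0.3099]
tcp_rot: [-14.1, 90.0, -123.2]
ft_force: [-0.3, 0.2, -0.4]
opening: 0.038
[ 0.522358   -0.00265857  0.30988346] 7.075
```

View pics/w7c.png

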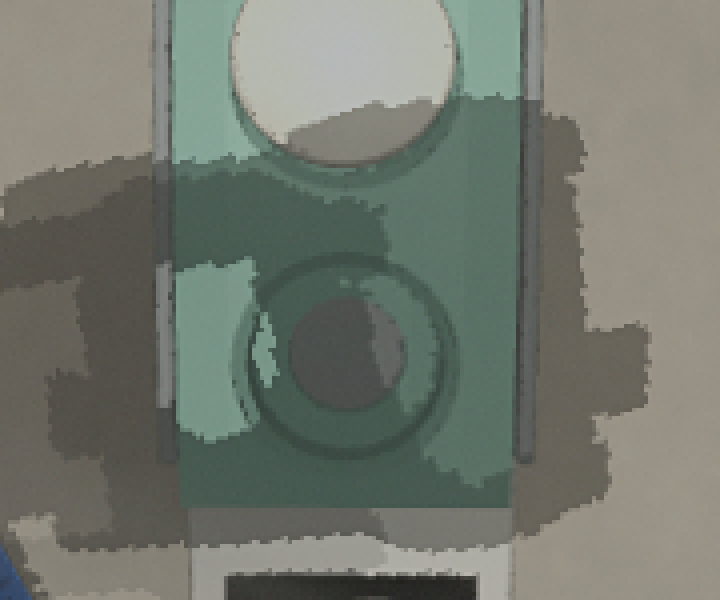

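View pics/w6c.png

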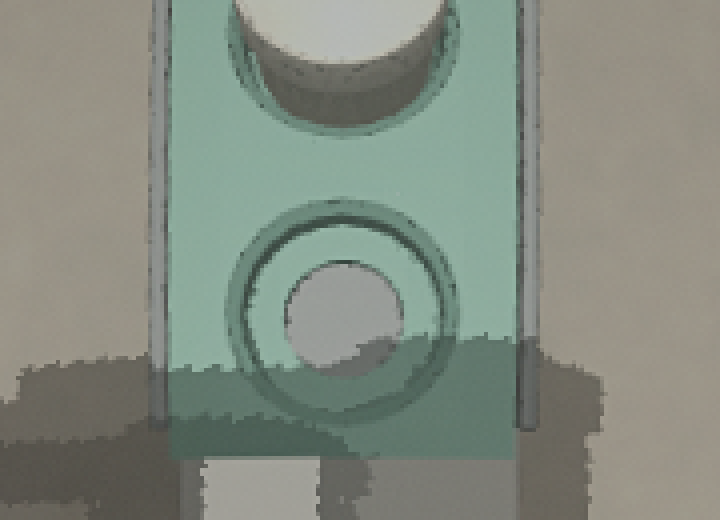

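Run:
```python
from h import *
K=imaging.camera_info('wrist')['K']
I={n:{'K':K,'camera_from_world':np.load(n+'.npy')} for n in('w6','w7')}
ch={'w6':(275.35,77.6),'w7':(275.97,148.85)}; ho={'w6':(275.7,79.35),'w7':(276.2,147.7)}
for nm,p in(('chamf',ch),('hole',ho)):
    print(nm,tri([ray('wrist',*p[n],I[n]) for n in p]))
    for n in p: print(n,[np.round(onz('wrist',*p[n],z,I[n])*1000,1) for z in(.114,.096)])
# board edges w7
L=[onz('wrist',190+178/4,60+500/4,.114,I['w7']),onz('wrist',190+512/4,60+500/4,.114,I['w7'])]; print(L,np.linalg.norm(L[0]-L[1]))
# held lid
s=robot.observe()
im=cv2.imread('pics/w7.png').astype(int); m=((im[...,0]-im[...,2])>10)
yy,xx=np.nonzero(m); k=np.hypot(xx-281,yy-304); sel=(k>26)&(k<48)
e=cv2.fitEllipse(np.c_[xx[sel],yy[sel]].astype(np.float32)); print(e,sel.sum())
p=onz('wrist',*e[0],s['eef_pos'][2]-.0384,I['w7']); print('lid',p,'tcp',s['eef_pos'],p-s['eef_pos'])
```

```text
chamf (array([0.5308209 , 0.03770257, 0.10547645]), [9.774650192154008e-05, 9.774650192138653e-05])
w6 [array([530.8,  36.9, 114. ]), array([531. ,  38.6,  96. ])]
w7 [array([531.2,  38.7, 114. ]), array([530.2,  36.6,  96. ])]
hole (array([0.53069774, 0.0372377 , 0.09369558]), [0.00013503408919547682, 0.00013503408919542415])
w6 [array([530.6,  35.4, 114. ]), array([530.8,  37. ,  96. ])]
w7 [array([531.7,  39.6, 114. ]), array([530.7,  37.5,  96. ])]
[array([0.48772752, 0.02136404, 0.114     ]), array([ 0.55476163, -0.00188303,  0.114     ])] 0.07095066605140357
((279.642578125, 308.27587890625), (68.68115997314453, 75.15128326416016), 51.416927337646484) 454
lid [ 0.52064468 -0.00381346  0.27150089] tcp [ 0.52239024 -0.00270057  0.30990089] [-0.00174556 -0.00111289 -0.0384    ]
```

Run:
```python
from h import *
from scipy.optimize import least_squares
K=imaging.camera_info('wrist')['K']
I={'K':K,'camera_from_world':np.load('w7.npy')}
im=cv2.imread('pics/w7.png'); f=im.astype(int); m=((f[...,0]-f[...,2])>18).astype(np.uint8)
cv2.imwrite('pics/m.png',np.hstack([cv2.resize(m[250:360,220:345]*255,None,fx=3,fy=3,interpolation=0),cv2.resize(cv2.cvtColor(im,6)[250:360,220:345],None,fx=3,fy=3,interpolation=0)]))
```

```text
(no output)
```

View pics/m.png

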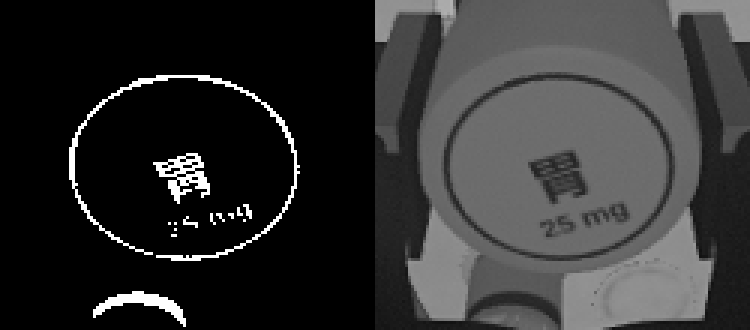

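Run:
```python
from h import *
K=imaging.camera_info('wrist')['K']
I={'K':K,'camera_from_world':np.load('w7.npy')}
f=cv2.imread('pics/w7.png').astype(int); m=((f[...,0]-f[...,2])>18).astype(np.uint8); m[:270]=0;m[338:]=0;m[:,:240]=0;m[:,325:]=0
c,_=cv2.findContours(m,0,1); c=max(c,key=lambda q:cv2.boundingRect(q)[2]); s=robot.observe()
P=np.array([onz('wrist',*q[0],s['eef_pos'][2]-.0384,I) for q in c.astype(float)])
A=np.c_[2*P[:,:2],np.ones(len(P))]; x=np.linalg.lstsq(A,(P[:,:2]**2).sum(1),rcond=None)[0]
print(x[:2],'r',np.sqrt(x[2]+x[0]**2+x[1]**2),x[:2]-s['eef_pos'][:2], s['eef_pos'])
```

```text
[ 0.52125006 -0.00348225] r 0.015299502458212896 [-0.00114017 -0.00078168] [ 0.52239024 -0.00270057  0.30990089]
```

```bash
python3 -m crank '[[[4,17,0],0],[[5,23.7,-10],0],[[0,0,-30],0],[[0,0,-30],0],[[0,0,-8],0],[[0,0,0],0],[[0,0,0],0],[[0,0,0],0]]' 30
python3 - <<'E'
from h import *
s=robot.observe();snap('wrist','w8.png');im=snap('scene','s8.png');print(s['eef_pos'],s['ft_force'])
cv2.imwrite('pics/s8c.png',cv2.resize(im[150:310,160:310],None,fx=3.7,fy=3.7,interpolation=2))
E
```

```text
time: 8.12
eef_pos: [0.5321, 0.0384, 0.2332]
tcp_rot: [102.3, 89.9, -6.7]
ft_force: [0.0, -0.1, -1.8]
opening: 0.0377
[0.53212168 0.03842626 0.2332204 ] [ 0.00852876 -0.1323325  -1.8218528 ]
```

View pics/w8.png

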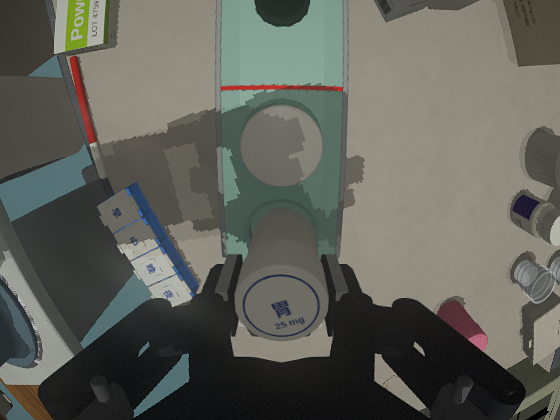

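View pics/s8c.png

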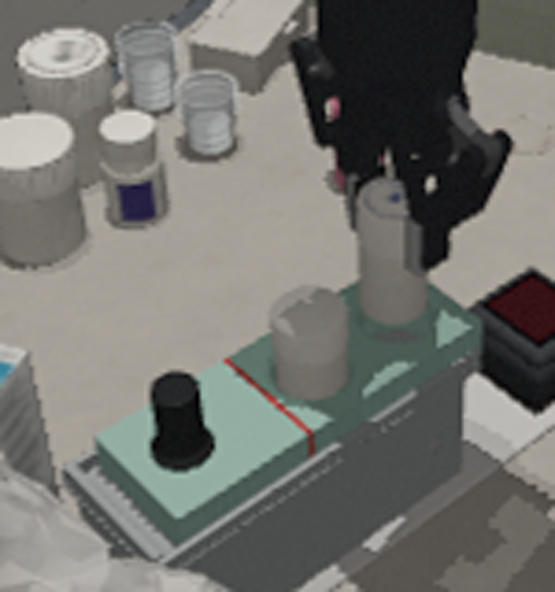

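```bash
python3 -m crank '[[[-0.5,0,-5],0],[[0,0,-5],0],[[0,0,-4],0],[[0,0,0],0],[[0,0,0],0]]' 30
python3 -c "
from h import *
print(robot.observe()['eef_pos'],robot.observe()['ft_force'])"
```

```text
time: 8.85
eef_pos: [0.5311, 0.0385, 0.2179]
tcp_rot: [117.4, 90.0, 8.4]
ft_force: [0.9, 0.4, -0.5]
opening: 0.0382
[0.53106559 0.0385053  0.21792488] [ 0.88291891  0.4357711  -0.46750545]
```

```bash
python3 -m crank '[[[0,0,-4],0],[[0,0,-4],0],[[0,0,-2],0],[[0,0,0],0],[[0,0,0],0]]' 30
```

```text
time: 9.48
eef_pos: [0.531, 0.0385, 0.208]
tcp_rot: [111.1, 90.0, 2.1]
ft_force: [-0.7, 1.1, 0.3]
opening: 0.0381
```

```bash
python3 -m crank '[[[0,0,-1],0],[[0,0,-1],0],[[0,0,0],0],[[0,0,0],0]]' 30
```

```text
time: 9.98
eef_pos: [0.5312, 0.0385, 0.2067]
tcp_rot: [108.3, 90.0, -0.7]
ft_force: [-2.2, 1.1, 6.0]
opening: 0.0379
```

```bash
python3 -m crank '[[[0,0,0],0],[[0,0,0],0],[[0,0,0],0],[[0,0,0],0]]' 60
python3 - <<'E'
from h import *
s=robot.observe();print(s['eef_pos'],s['ft_force'])
snap('wrist','w9.png');im=snap('scene','s9.png')
cv2.imwrite('pics/s9c.png',cv2.resize(im[150:310,160:310],None,fx=3.7,fy=3.7,interpolation=2))
E
```

```text
time: 10.48
eef_pos: [0.5309, 0.0385, 0.2057]
tcp_rot: [-79.0, 90.0, 172.0]
ft_force: [-0.4, 0.1, 0.1]
opening: 0.0602
[0.53092988 0.03851031 0.2057459 ] [-0.38580779  0.10301249  0.10808987]
```

View pics/w9.png

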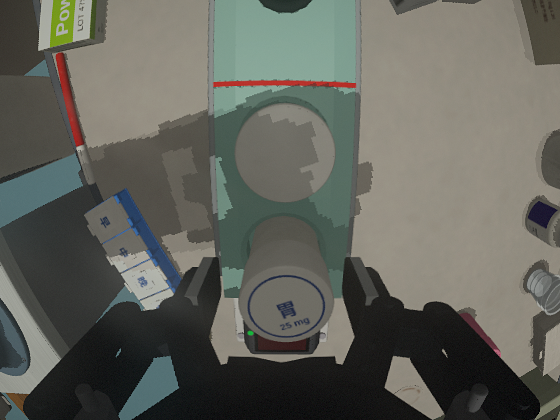

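View pics/s9c.png

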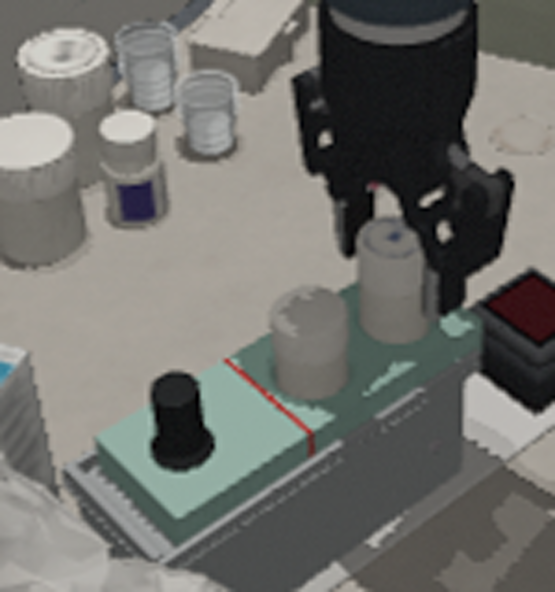

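```bash
python3 -m crank '[[[0,0,15],0],[[0,0,35],0],[[0,0,40],0],[[8,22,10],0],[[8,22,0],0],[[8,22,0],0],[[0,0,0],0],[[0,0,0],0],[[0,0,0],0]]' 60
python3 - <<'E'
from h import *
i=imaging.camera_info('wrist'); s=robot.observe();snap('wrist','w10.png'); print(s['eef_pos'],s['time'])
np.save('w10.npy',i['camera_from_world'])
im=snap('top','t10.png'); cv2.imwrite('pics/t10c.png',cv2.resize(im[100:270,100:320],None,fx=3.6,fy=3.5,interpolation=2))
E
```

```text
time: 11.7
eef_pos: [0.5549, 0.1039, 0.3062]
tcp_rot: [67.9, 90.0, -41.2]
ft_force: [-0.2, -0.0, -0.2]
opening: 0.0602
[0.55487339 0.10387525 0.30615097] 11.7
```

View pics/w10.png

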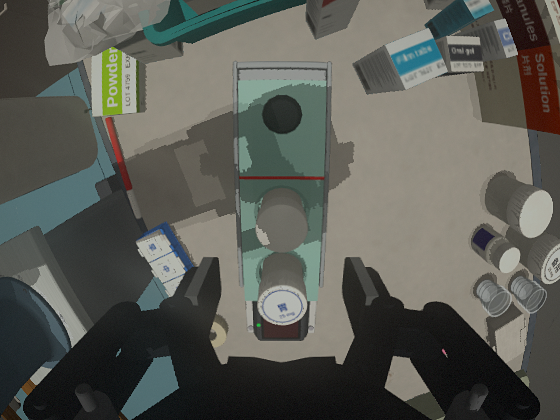

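View pics/t10c.png

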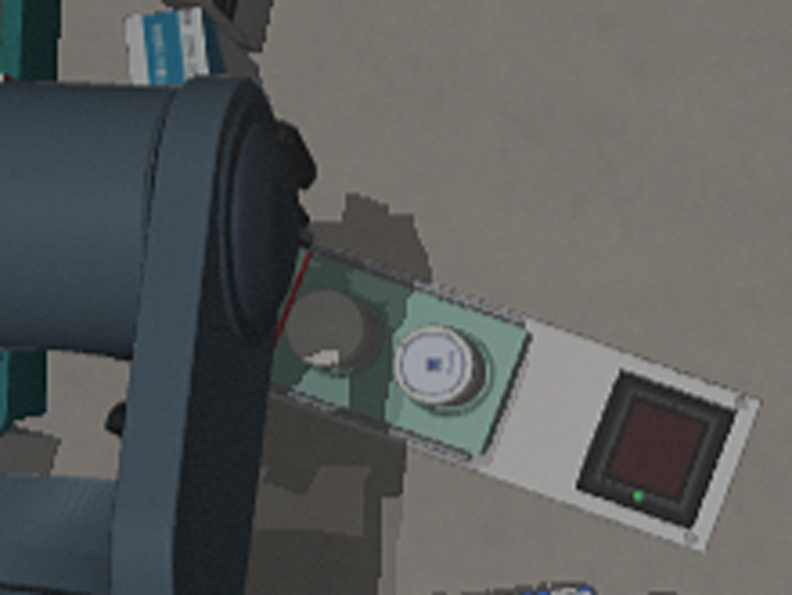

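Run:
```python
from h import *
K=imaging.camera_info('wrist')['K']
I={n:{'K':K,'camera_from_world':np.load(n+'.npy')} for n in('w6','w7','w10')}
u=np.array([.3258,.9455]) ; b=np.array([.5309,.0374])
def S(p): d=p[:2]-b; return round(1000*float(d@u),1),round(1000*float(d@np.array([u[1],-u[0]])),1),round(p[2]*1000,1)
px={'w6':[(159,430),(530,430)],'w7':[(167,462),(525,462)]}; off={'w6':(190,0),'w7':(190,60)}
q={}
for n in px:
    q[n]=[(off[n][0]+x/4-.4,off[n][1]+y/4-.4) for x,y in px[n]]
    for p in q[n]: print(n,'lip end',S(onz('wrist',*p,.100,I[n])))
for k in(0,1): print('tri',S(tri([ray('wrist',*q[n][k],I[n]) for n in q])[0]))
fr={'w6':[(172,459),(515,459)],'w7':[(181,507),(511,507)]}
q={n:[(off[n][0]+x/4-.4,off[n][1]+y/4-.4) for x,y in fr[n]] for n in fr}
for n in q:
    for p in q[n]: print(n,'front',S(onz('wrist',*p,.114,I[n])))
for k in(0,1): print('tri',S(tri([ray('wrist',*q[n][k],I[n]) for n in q])[0]))
im=cv2.imread('pics/w10.png')
cv2.imwrite('pics/w10c.png',cv2.resize(im[50:340,225:340],None,fx=5,fy=2,interpolation=0))
cv2.imwrite('pics/w10d.png',cv2.resize(im[50:200,225:345],None,fx=4,fy=4,interpolation=0))
f=im.astype(int); m=((f[...,2]-f[...,1])>60); yy,xx=np.nonzero(m[150:200,235:330]); print(xx.mean()+235,yy.mean()+150)
for zz in (.114,): print('red',S(onz('wrist',xx.mean()+235,yy.mean()+150,zz,I['w10'])))
print('lidring',[S(onz('wrist',282.5,305.5,z,I['w10'])) for z in(.168,)])
```

```text
w6 lip end (-24.0, -39.8, np.float64(100.0))
w6 lip end (-24.4, 39.7, np.float64(100.0))
w7 lip end (-23.5, -40.2, np.float64(100.0))
w7 lip end (-23.7, 39.3, np.float64(100.0))
tri (-24.0, -40.3, np.float64(97.7))
tri (-24.4, 39.9, np.float64(96.6))
w6 front (-30.1, -34.9, np.float64(114.0))
w6 front (-30.5, 34.9, np.float64(114.0))
w7 front (-30.4, -35.3, np.float64(114.0))
w7 front (-30.6, 34.8, np.float64(114.0))
tri (-30.1, -35.0, np.float64(115.1))
tri (-30.5, 34.9, np.float64(114.1))
281.5 177.5
red (89.2, 0.4, np.float64(114.0))
lidring [(0.8, 1.1, np.float64(168.0))]
```

View pics/w10d.png

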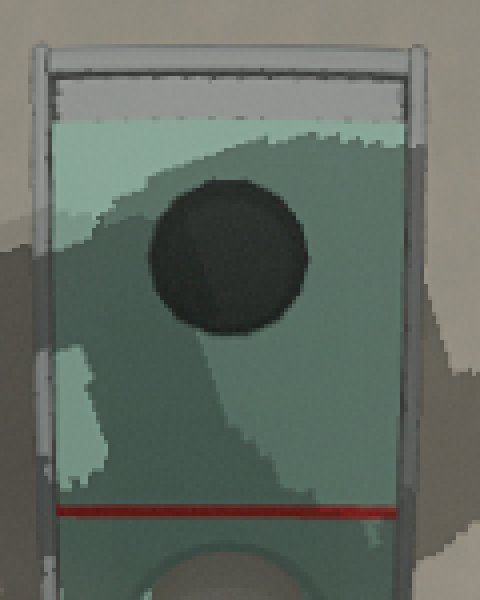

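```bash
python3 -m crank '[[[6,18,0],0],[[9,27,0],0],[[7.5,22.5,0],0],[[0,0,-20],0],[[0,0,-30],0],[[0,0,0],0],[[0,0,0],0]]' 60
python3 - <<'E'
from h import *
i=imaging.camera_info('wrist'); s=robot.observe();snap('wrist','w11.png'); print(s['eef_pos'],s['time'],s['ft_force'])
E
```

```text
time: 12.68
eef_pos: [0.5777, 0.1718, 0.2562]
tcp_rot: [90.8, 90.0, -18.2]
ft_force: [-0.7, -0.3, 0.3]
opening: 0.06
[0.57765924 0.17179454 0.25619743] 12.675 [-0.69907118 -0.33459458  0.33392568]
```

View pics/w11.png

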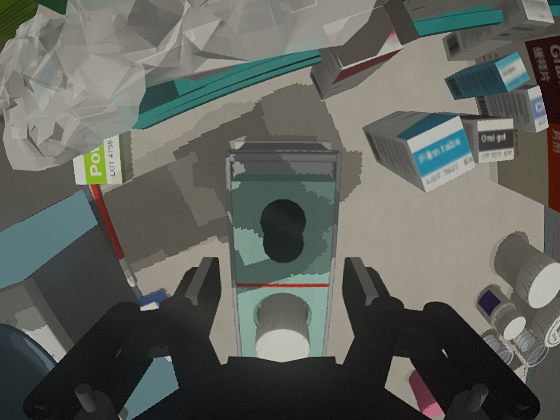

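Run:
```python
from h import *
im=cv2.imread('pics/w11.png'); g=cv2.cvtColor(im,6)
cv2.imwrite('pics/w11c.png',cv2.resize(np.clip(im[180:280,230:340].astype(float)*2.5,0,255).astype(np.uint8),None,fx=6,fy=6,interpolation=0))
for p in((283,241),(284,241)):print(onz('wrist',*p,.156))
for p in((282,217),(283,217)):print(onz('wrist',*p,.119))
```

```text
[0.57885808 0.17293763 0.156     ]
[0.57940307 0.17274881 0.156     ]
[0.57895829 0.17473873 0.119     ]
[0.57960256 0.17451584 0.119     ]
```

View pics/w11c.png

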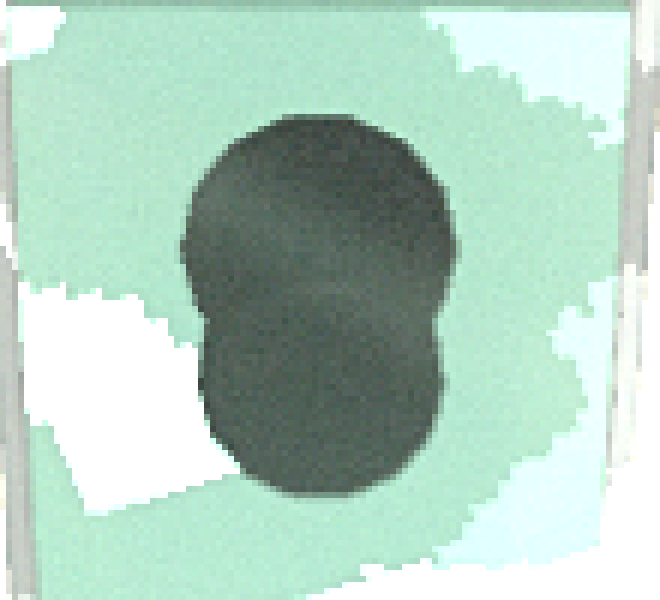

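```bash
python3 -m crank '[[[0.8,0.4,-20],0],[[0,0,-25],0],[[0,0,-12],0],[[0,0,-3],0],[[0,0,0],0],[[0,0,0],0]]' 60
python3 - <<'E'
from h import *
s=robot.observe();snap('wrist','w12.png'); print(s['eef_pos'],s['time'],s['ft_force'])
E
```

```text
time: 13.48
eef_pos: [0.5789, 0.1725, 0.1969]
tcp_rot: [115.3, 89.9, 6.3]
ft_force: [-0.4, -0.4, 0.3]
opening: 0.0599
[0.57885937 0.17245967 0.19692903] 13.475 [-0.39865684 -0.42973653  0.33492355]
```

View pics/w12.png

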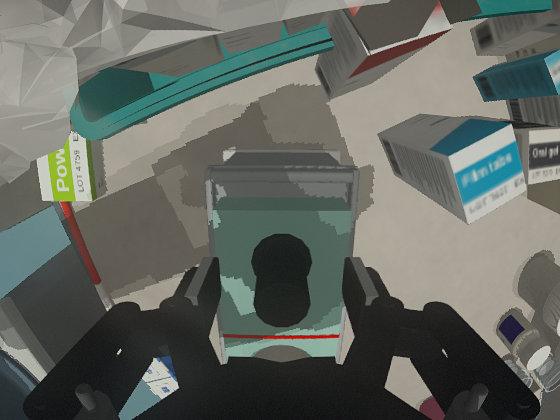

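```bash
python3 -m crank '[[[0,0,0],0],[[0,0,0],0],[[0,0,0],0],[[0,0,0],0],[[0,0,0],0],[[0,0,0],0]]' 15
python3 -m crank '[[[0,0,-1],0],[[0,0,0],0],[[0,0,0],0]]'
```

```text
time: 14.28
eef_pos: [0.5786, 0.1724, 0.1964]
tcp_rot: [112.5, 89.9, 3.5]
ft_force: [-0.8, 0.7, 5.5]
opening: 0.0223
time: 14.65
eef_pos: [0.5786, 0.1725, 0.1964]
tcp_rot: [99.6, 90.0, -9.4]
ft_force: [-4.5, -0.3, 10.4]
opening: 0.0224
```

```bash
python3 -m crank '[[[-1,-2.8,0],0],[[-2,-5.7,0],0],[[-2.6,-7.6,0],0],[[-2.6,-7.6,0],0],[[-2.6,-7.6,0],0],[[-2.6,-7.6,0],0],[[-2.6,-7.6,0],0],[[-2,-5.7,0],0],[[-1,-2.8,0],0],[[0,0,0],0]]'
python3 - <<'E'
from h import *
i=imaging.camera_info('wrist'); s=robot.observe();snap('wrist','w13.png'); print(s['eef_pos'],s['time'],s['ft_force'],s['wrist_torque'])
np.save('w13.npy',i['camera_from_world'])
im=snap('scene','s13.png')
cv2.imwrite('pics/s13c.png',cv2.resize(im[150:310,160:320],None,fx=3.7,fy=3.7,interpolation=2))
E
```

```text
time: 15.9
eef_pos: [0.5604, 0.1182, 0.1964]
tcp_rot: [140.4, 89.8, 31.4]
ft_force: [1.3, 3.5, 7.7]
opening: 0.0225
[0.56036303 0.11817959 0.19640499] 15.9 [1.32696919 3.50518286 7.67971513] [ 0.59422752 -0.07588057 -0.03028975]
```

View pics/w13.png

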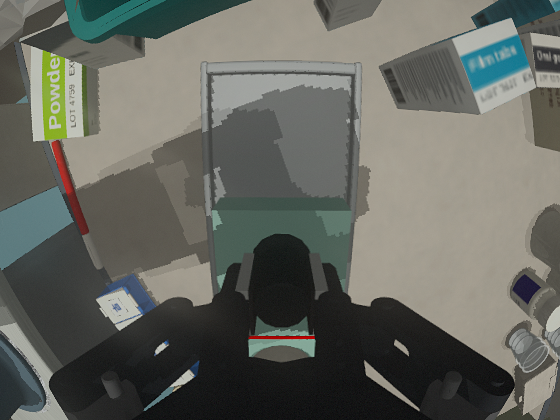

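View pics/s13c.png

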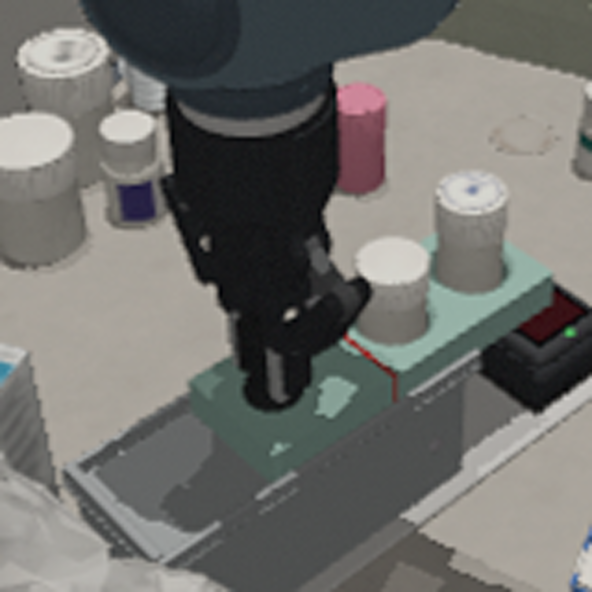

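```bash
python3 -m crank '[[[-1,-2.8,0],0],[[-2,-5.7,0],0],[[-2.6,-7.6,0],0],[[-2.6,-7.6,0],0],[[-2.6,-7.6,0],0],[[-2.6,-7.6,0],0],[[-2,-5.7,0],0],[[-1.3,-3.8,0],0],[[-1,-2.8,0],0],[[0,0,0],0],[[0,0,0],0],[[0,0,0],0]]'
python3 - <<'E'
from h import *
i=imaging.camera_info('wrist'); s=robot.observe();im=snap('wrist','w14.png'); print(s['eef_pos'],s['time'],s['ft_force'],s['wrist_torque'])
np.save('w14.npy',i['camera_from_world'])
cv2.imwrite('pics/w14c.png',cv2.resize(im[50:350,190:370],None,fx=3,fy=2,interpolation=0))
im=snap('scene','s14.png')
cv2.imwrite('pics/s14c.png',cv2.resize(im[150:310,160:340],None,fx=3.7,fy=3.7,interpolation=2))
im=snap('top','t14.png'); cv2.imwrite('pics/t14c.png',cv2.resize(im[120:270,120:320],None,fx=4,fy=4,interpolation=2))
d=s['eef_pos'][:2]-np.array([.5786,.17245]);print(np.linalg.norm(d), d@[-.3258,-.9455])
E
```

```text
time: 17.5
eef_pos: [0.543, 0.0672, 0.1966]
tcp_rot: [138.4, 89.7, 29.3]
ft_force: [2.3, 4.9, 7.7]
opening: 0.0225
[0.5429843  0.06715374 0.19655226] 17.5 [2.29790934 4.90578374 7.67008222] [ 0.8180567  -0.21280916 -0.08128144]
0.11115655541266606 0.11116120597043049
```

View pics/w14.png

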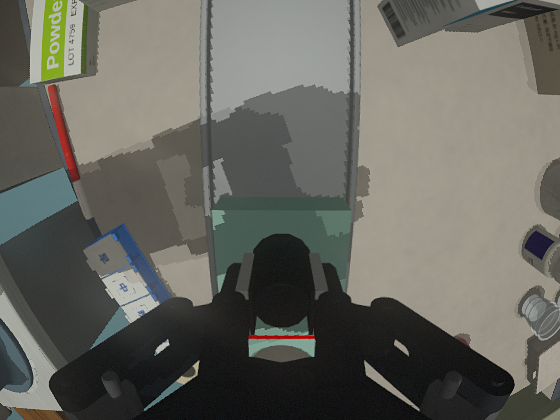

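View pics/s14c.png

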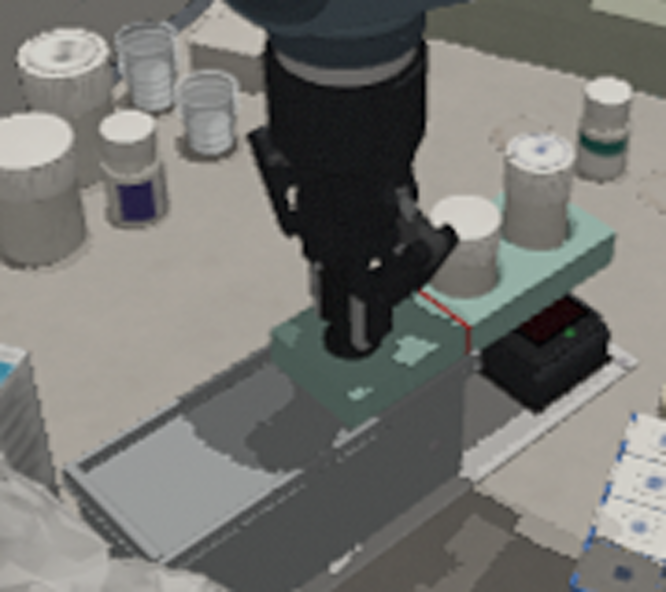

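View pics/t14c.png

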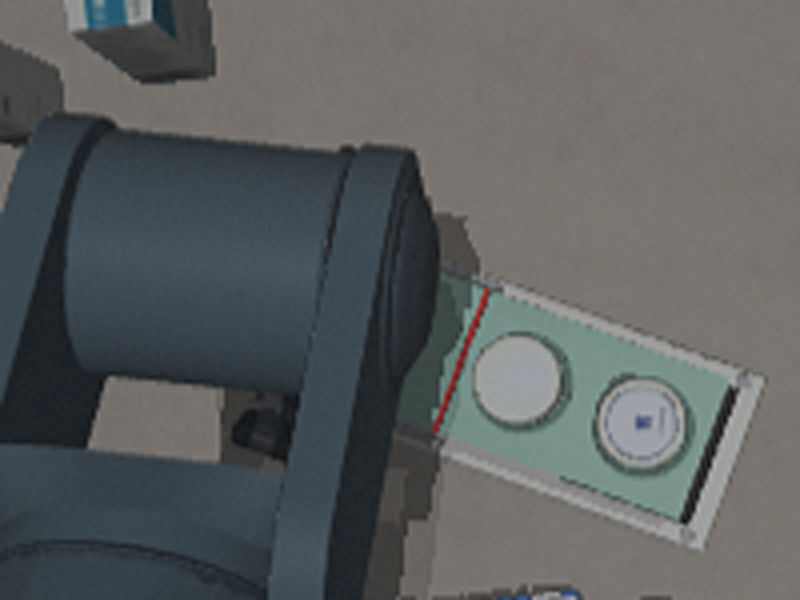

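Run:
```python
from h import *
u=np.array([.3258,.9455]) ; b=np.array([.5309,.0374])
def S(p): d=p[:2]-b; return np.round(1000*np.array([d@u,d@np.array([u[1],-u[0]])]),1)
for n,box in(('top0',(165,165,200,215)),('t14',(222,185,250,235)),('scene0',(215,240,250,268)),('s14',(270,225,290,239))):
    f=cv2.imread(f'pics/{n}.png').astype(int); x0,y0,x1,y1=box
    m=((f[...,2]-f[...,1])>45)[y0:y1,x0:x1]; yy,xx=np.nonzero(m); w=None
    cam='top' if n[0]=='t' else 'scene'
    P=np.array([S(onz(cam,x+x0,y+y0,.114)) for x,y in zip(xx,yy)])
    A=np.c_[P[:,1],np.ones(len(P))]; c=np.linalg.lstsq(A,P[:,0],rcond=None)[0]
    print(n,len(P),'slope deg',np.degrees(np.arctan(c[0])),'y@x=0',c[1],'x range',P[:,1].min(),P[:,1].max())
# lip ends, top camera, z=.1
for p in((505,210),(440,362)): print('lip top',S(onz('top',120+p[0]/4-.4,140+p[1]/4-.4,.100)))
im=cv2.imread('pics/t14.png'); cv2.imwrite('pics/t14d.png',cv2.resize(np.clip(im[180:240,210:270]*1.8,0,255).astype(np.uint8),None,fx=10,fy=10,interpolation=0))
im=cv2.imread('pics/top0.png'); cv2.imwrite('pics/t0d.png',cv2.resize(np.clip(im[180:240,210:270]*1.8,0,255).astype(np.uint8),None,fx=10,fy=10,interpolation=0))
im=cv2.imread('pics/s14.png'); cv2.imwrite('pics/s14d.png',cv2.resize(np.clip(im[220:270,260:310]*1.8,0,255).astype(np.uint8),None,fx=11,fy=11,interpolation=0))
```

```text
top0 52 slope deg -0.2575960559746402 y@x=0 91.91038020737285 x range -31.7 36.5
t14 54 slope deg -0.17202886176900242 y@x=0 -18.860555742654537 x range -32.7 36.5
scene0 37 slope deg -0.4692041565324584 y@x=0 91.52467336041255 x range -33.1 33.2
s14 18 slope deg -1.4891640569017304 y@x=0 -19.52725025256656 x range -33.9 5.0
lip top [-25.3  40.2]
lip top [-21.4 -37.5]
```

View pics/t14d.png

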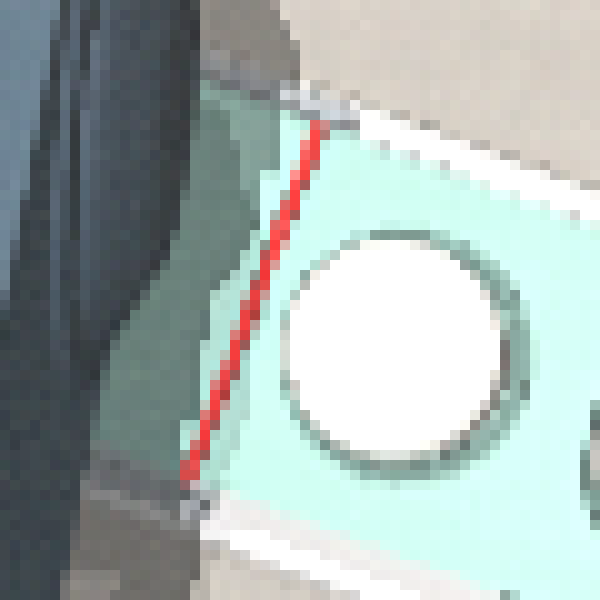

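View pics/t0d.png

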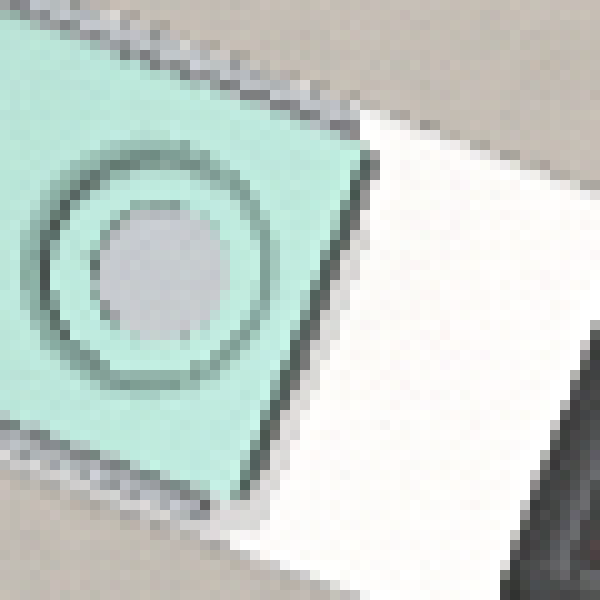

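View pics/s14d.png

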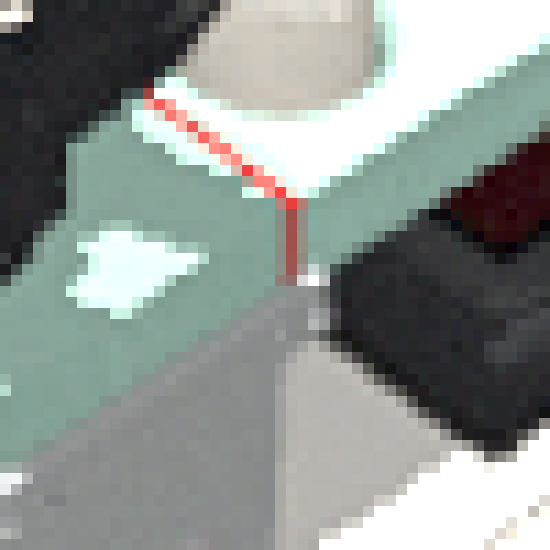

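```bash
python3 -m crank '[[[-0.5,-1.3,0],0],[[-0.4,-1.4,0],0],[[0,0,0],0],[[0,0,0],0],[[0,0,0],0]]'
python3 - <<'E'
from h import *
s=robot.observe(); print(s['eef_pos'],s['time'],s['ft_force'],s['opening'])
d=s['eef_pos'][:2]-np.array([.5786,.17245]);print(d@[-.3258,-.9455])
u=np.array([.3258,.9455]) ; v=np.array([u[1],-u[0]]);b=np.array([.5309,.0374])
S=snap('scene','s15.png');T=snap('top','t15.png')
def pr(n,p):
    i=imaging.camera_info(n);q=np.array(i['camera_from_world'])@np.r_[p,1];K=i['K'];return np.array([K[0,2]+K[0,0]*q[0]/-q[2],K[1,2]-K[1,1]*q[1]/-q[2]])
for n,im,x0,y0,s_,w,h in(('scene',S,260,215,11,65,52),('top',T,210,180,10,70,60)):
    c=cv2.resize(np.clip(im[y0:y0+h,x0:x0+w]*1.8,0,255).astype(np.uint8),None,fx=s_,fy=s_,interpolation=0)
    for x,z,col in((-42,.1,(0,255,0)),(-42,.09,(0,255,255)),(42,.1,(0,255,0)),(-42,0,(255,0,0))):
      for y,mk in((-24,0),):
        p=pr(n,np.r_[b+(y*u+x*v)/1000,z]); p=((p+.5-[x0,y0])*s_).astype(int); cv2.drawMarker(c,tuple(int(k) for k in p),col,0,14,1)
    cv2.imwrite(f'pics/{n}15c.png',c)
E
```

```text
time: 18.27
eef_pos: [0.5422, 0.0647, 0.1967]
tcp_rot: [142.3, 89.7, 33.2]
ft_force: [1.4, 6.1, 8.4]
opening: 0.0224
[0.5421571  0.06468414 0.19667081] 18.275 [1.41773759 6.14158237 8.36860528] 0.022350363904345902
0.11376572059301161
```

View pics/scene15c.png

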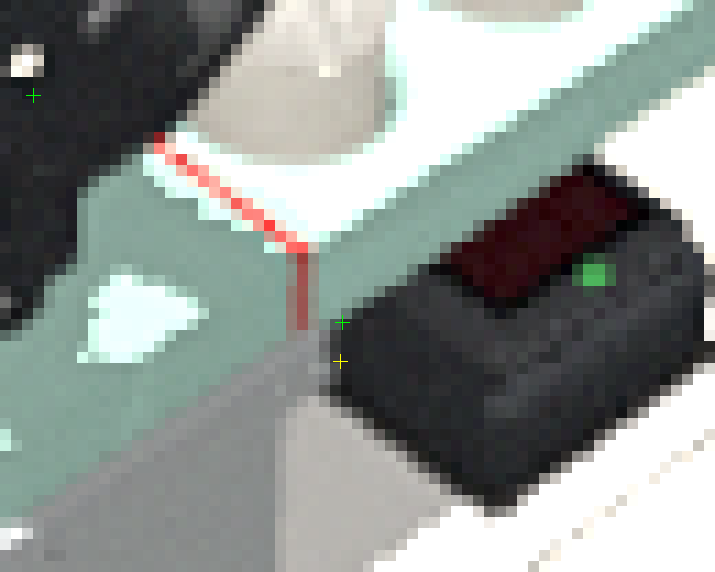

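View pics/top15c.png

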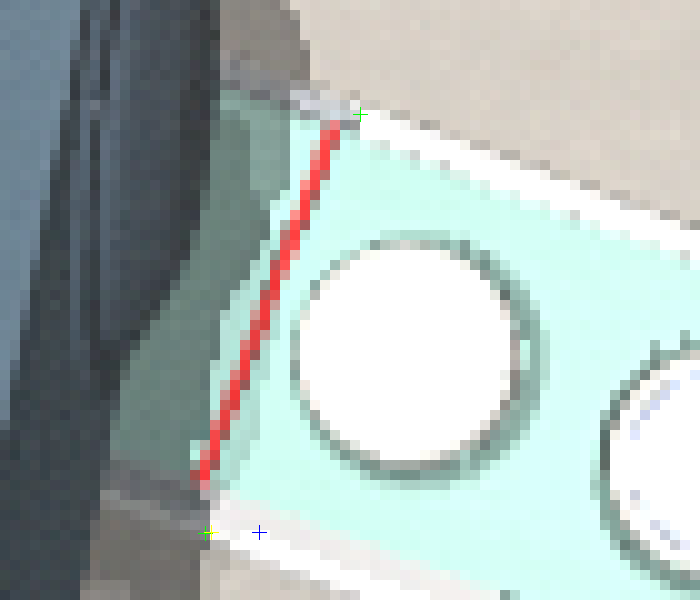

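Run:
```python
from h import *
u=np.array([.3258,.9455]) ; v=np.array([u[1],-u[0]]);b=np.array([.5309,.0374])
def pr(n,p):
    i=imaging.camera_info(n);q=np.array(i['camera_from_world'])@np.r_[p,1];K=i['K'];return np.array([K[0,2]+K[0,0]*q[0]/-q[2],K[1,2]-K[1,1]*q[1]/-q[2]])
P=lambda n,x,y,z:pr(n,np.r_[b+(y*u+x*v)/1000,z])
f=lambda p,x0,y0,s:np.round((p+.5-[x0,y0])*s,0)
print('scene lip end outer/inner top',f(P('scene',-42,-24,.1),260,215,11),f(P('scene',-38,-24,.1),260,215,11),'outer bottom deck',f(P('scene',-42,-24,.09),260,215,11))
for y in(-24,-22,-20): print(y,'red corner',f(P('scene',-35,y,.114),260,215,11),'red other',f(P('scene',35,y,.114),260,215,11))
for x in(-42,-38,38,42): print('top lip',x,f(P('top',x,-24,.1),210,180,10))
for y in(-24,-22,-20): print(y,'top red',f(P('top',-35,y,.114),210,180,10),f(P('top',35,y,.114),210,180,10))
```

```text
scene lip end outer/inner top [342. 323.] [327. 311.] outer bottom deck [340. 362.]
-24 red corner [318. 247.] red other [58. 59.]
-22 red corner [310. 253.] red other [50. 64.]
-20 red corner [302. 258.] red other [42. 68.]
top lip -42 [206. 533.]
top lip -38 [213. 513.]
top lip 38 [353. 134.]
top lip 42 [360. 115.]
-24 top red [210. 497.] [341. 143.]
-22 top red [200. 494.] [331. 139.]
-20 top red [190. 490.] [321. 136.]
```

```bash
python3 -m crank '[[[-0.4,-1.1,0],0],[[0,0,-0.3],0],[[0,0,0],0],[[0,0,0],0],[[0,0,0],0],[[0,0,0],0]]'
python3 - <<'E'
from h import *
s=robot.observe(); print(s['eef_pos'],s['time'],s['ft_force'],s['opening'])
u=np.array([.3258,.9455]) ; v=np.array([u[1],-u[0]]);b=np.array([.5309,.0374])
d=s['eef_pos'][:2]-np.array([.5786,.17245]);print(d@[-.3258,-.9455])
S=snap('scene','s16.png');T=snap('top','t16.png')
cv2.imwrite('pics/s16c.png',cv2.resize(S[150:280,200:380],None,fx=4.4,fy=4.4,interpolation=2))
cv2.imwrite('pics/t16c.png',cv2.resize(np.clip(T[170:260,215:325]*1.5,0,255).astype(np.uint8),None,fx=6.5,fy=6.5,interpolation=0))
E
```

```text
time: 19.12
eef_pos: [0.5418, 0.0637, 0.1966]
tcp_rot: [142.6, 89.7, 33.6]
ft_force: [2.1, 6.8, 9.8]
opening: 0.0222
[0.54184317 0.0636622  0.19664177] 19.125 [2.05653608 6.75881386 9.81058923] 0.02221693388474758
0.1148342414359434
```

View pics/s16c.png

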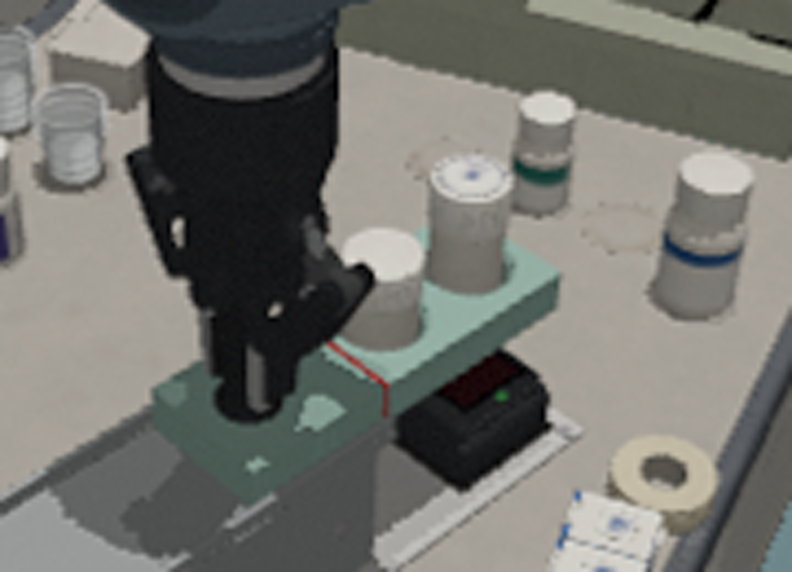

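View pics/t16c.png

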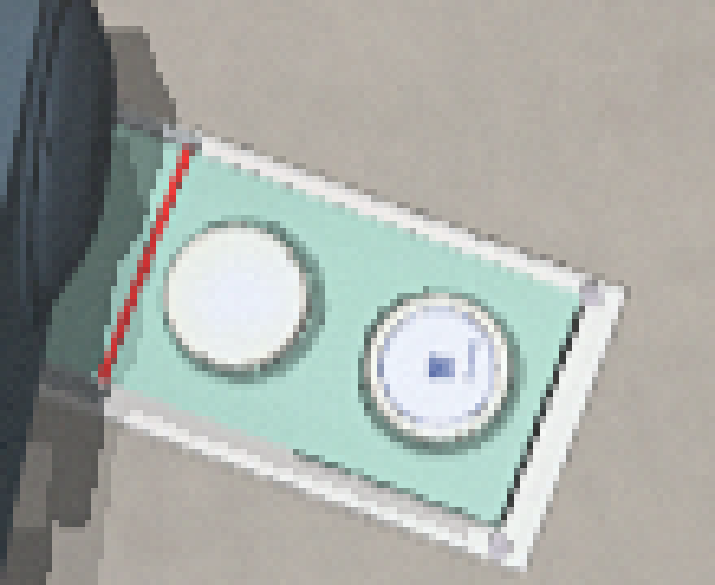

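Run:
```python
from h import *
u=np.array([.3258,.9455])
a=tri([ray('top',281.9,226.4),ray('scene',306.5,190)]);b=tri([ray('top',251,215.2),ray('scene',286.8,207.3)]);print(a,b)
d=b[0]-a[0];print(np.linalg.norm(d[:2]),d[:2]@u)
print(np.array([.5309,.0374])-u*.1148)
```

```text
(array([ 0.49644004, -0.06866148,  0.16583021]), [0.00026678734877738706, 0.0002667873487773725]) (array([ 0.51499036, -0.01386251,  0.1517618 ]), [0.00027990912357965883, 0.00027990912357968035])
0.05785361474860442 0.05785611392692675
[ 0.49349816 -0.0711434 ]
```

```bash
python3 -c "
from h import *
print(ticket.finish_job()); s=robot.observe(); print(s['time'],s['eef_pos'],s['ft_force'])"
```

```text
the job is handed in; nothing more can be done
None
the job is handed in; nothing more can be done
```

I stood the blue-ring vial in the front bore and let go of it. I then drew the board outward by its knob until the red line was at the step's front edge. I handed the job in at about 19 s, still gripping the knob and pressing down with about 10 N; no verdict was reported.

**Vials:** Both lids came out about 2 mm below the expected height (165.8 mm and 151.8 mm, against 168 and 154). The inner lid measured the same before I touched anything, so I took this as camera bias and both vials as fully home.

**Red line:** My measurements disagreed slightly.
- The board travelled 114.8 mm.
- From the wrist camera's view of the overhang it needed about 113.6 mm, which puts the line about 1 mm past the edge.
- The top camera put it about 1 mm short.
- The side (scene) camera, which was hard to read, put it about 1 mm past.
- All three are well within the 5 mm allowed.

**Spacing:** The two lids measured 57.9 mm apart, where the bores are 60 mm apart. I put that down to reading pixel positions by hand.

**Surroundings:** In the last pictures the board looked flat on the step and clear of the reader, and both tablet bottles stood where they began. I judged level by eye and from the steady downward push, not by measuring the angle.

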